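# Clip the ladle holder onto the stock pot

## Robot

A 6-joint arm with a two-finger parallel gripper is mounted at the origin on the work surface. World frame = base frame: x ahead of the robot, y to its left, z up, the work surface at z = 0. Lengths are in m, angles in rad, forces in N, time in s.
With the tool pointing down it reaches from about 0.375 to 0.975 m from the base axis. Payload 3.8 kg.
Tool frame: the origin (TCP) lies midway between the tips of the shut fingers; the grasp point (between the pads) lies 19 mm behind it; z points along the fingers, y is the line along which they close (so a half turn about z gives the same grasp; the last joint's range is limited). The gripper opens to 85 mm and grips with 20 to 120 N. Pads are 22 mm wide; open, the fingers measure 114 mm over their backs; the gripper's body (76 mm by 85 mm) begins 54 mm behind the grasp point. The pads swing forward as they close: fully open they stand 13 mm farther back than shut.
Start: joints at [-1.345, 0.264, 1.604, -0, 1.274, -0.037], TCP at [0.175, -0.652, 0.231] pointing down, gripper open.
Joint ranges: [-2.63, 2.63], [-0.94, 2.18], [0.31, 2.57], [-1.31, 4.45], [0, 2.66], [-2.55, 2.55]. Speed limits (rad/s): [2.57, 2.57, 3.14, 3.14, 3.14, 3.14].

## Interface

Orientations are given as a rotation vector (axis times angle).
In Python, from workcell import status, read_camera, workorder, masks_of gives the robot as it stands.
- The arm moves only by the tool drive_tool, never from a script. Its argument "rows" is a list of rows, each a list of 7 numbers: the turn, a rotation vector about the tool's x, y, z in degrees, then the shift along the tool's x, y, z in m, then the opening, from 0 (shut) to 1 (fully open). In form: [[ax, ay, az, tx, ty, tz, claw], ...]. A call has 1 to 8 rows; each row shifts and turns the commanded pose from where the row before left it, along the tool's axes as they then stand; what a row does not reach is not made up. A row lasts 1/12 s, in which the tool goes at most 41.7 mm and 7.16 degrees, less where a joint would pass 70% of its speed; a pose out of reach is approached as far as the arm can. A call is refused whole if a number of a shift passes 0.0417 or a number of a turn 7.16, either way. A call with a gripper value outside its range is refused whole. The fingers move at their own pace and stop on an object; "force" is the grip in N (left out, the last holds). Time passes only in rows, so rows that do not move let the fingers close. It gives the time, the measured TCP pose, the force, the opening and the grip force at its end, in the units of the state.
- status.read_state(): the state, without advancing time (a new reading comes with each control period).
- read_camera(name): name is "side" or "top"; returns a dict with "color" (480x640x3 uint8, red, green, blue), "intrinsics" (3x3 intrinsics, pixels), "world_from_camera" (4x4, takes a point from camera to world coordinates). Camera axes: x right, y up, looking along -z (the intrinsics and any distortion apply to the point x, -y, -z); pixel columns grow to the right and rows downward; lengths in m; the calibration is good to about 2 mm. A picture is of the moment at which its call begins. There is no depth.
- workorder.finish_job(): hands the job in; it is judged then, once.
Trained networks look in a picture, given as the dict that the camera call returned (one of the last four; its "shot" number tells which), for a name from the list of things; names that differ only in an ending like _2 or _b are one class to them, and where a whole thing is asked for, a point or a joint stands for the part that bears it (a point fixed in the world has none). Each returns a list of dicts, best first, with "score" (0 to 1); they miss things now and then, are a little off and sometimes report something else, mostly with a low value. They report only what shows in the picture. A call takes as long as a camera call. They do not tell look-alikes from the thing itself.
- masks_of(picture, name): "mask" (480x640 bool, what is visible of it) and "bbox" ([left, top, right, bottom] in pixels, round what is visible of it).
The state is a dict: "time": time; "q": joint angles; "joint_vel": joint speeds; "joint_torque": joint torques, N m; "tool_pos": TCP position; "tcp_rot": TCP orientation; "wrist_force": force on the tool from outside, world axes, zero at the start; "torque": the same for the moment, N m; "width": opening from 0.0 (shut) to 1.0 (fully open); "grip_force": force on a finger pad.
Only numpy, scipy, OpenCV 4.12 (cv2) and the standard library are available. Lean on these libraries where they do the work, as an engineer would, in place of code of your own. Each camera call takes 0.05 s, during which the arm holds its last target. There are 200 camera calls.

## Task

Get the soup pot ready for serving: squeeze the sprung ladle clip open by its handles, take it off its rack and put it square across the pot's rim, in the middle of the side towards the robot, between the loop handles. Holding the jaws open, lower it gently until its saddle presses lightly on the rim; let it close so that both jaws grip the wall below the rolled rim, and let go. Do not bump the pot; leave bowl, mug and book alone.

Things in the scene. Friction and masses are not known exactly. Their poses are not given: they have to be found in the camera images.
- clip: Black and steel self-closing cross-action clip, loose, about 0.1 kg, 84 mm tall, upright. Origin: centre of its saddle's underside. z up; jaws and handles move along x; looks the same turned half round z. Jaws reach from the saddle down to z = -22 mm; two wire ladle hooks stand out to y = +-40 mm at z = 3 to 21 mm.
- clip_grip (a point): Point of the clip midway between its handles, 52 mm above its origin. Handles: two upright plates 4 mm thick, 22 mm wide (y), z = 32 to 62 mm, 56 mm over the outer faces as it starts. Squeezing each inward by 1 mm moves the jaws outward by 1 mm each; 9.5 N a side at the start, 16.5 N at the fully open stop, 42 mm over the handles.
- saddle: The clip's saddle, part of it, same origin and axes: the black stop between the jaws, 9 mm along x, 22 mm along y, whose underside comes to rest on the edge gripped. It is cushioned: a spring of 2.5 N/mm lets it yield up to 4 mm (10 N) into the clip before it goes hard.
- toe_a: The clip's +x jaw; origin and axes as the clip's at joint 0. At its foot an inward toe 14 mm wide (y), 9 mm tall (z = -13 to -22 mm), standing 5 mm further in than the jaw above it. Gap between the two toe faces: 4 mm at joint 0, 18 mm fully open, 1 mm fully closed.
- toe_b: The clip's -x jaw, the same mirrored.
- jaw_a (a joint): Outward travel (m) of the clip's +x jaw = inward travel of its -x handle: 0 when gripping 4 mm thick sheet, +0.003 with the toes on the 10 mm rolled rim, +0.007 fully open, -0.0015 fully closed. Both jaws move together.
- jaw_b (a joint): The same for the -x jaw.
- rack: Fixed rack: wooden foot 110 x 130 x 12 mm and an upright aluminium plate 4 mm thick (x), 110 mm long (y), top edge 140 mm above the origin, which is the underside centre. The clip starts clipped on that edge, saddle resting on it, its x along the rack's x.
- stand: Fixed height-adjustable stand, dark steel foot 190 x 190 x 20 mm, telescopic legs; origin underside centre, on the pot's axis. It firmly carries an open steel stock pot, 200 mm across, 150 mm high, loop handles at +-y. The height is not measured: the top of the pot's rim is anywhere from 202 to 234 mm above the origin, to be found by feel or sight.
- stand_spot (a point): Where the clip belongs: at table height straight below the middle of the pot's rim on the stand's -x side (towards the robot), 98 mm from the axis. x points to the axis, y along the rim. The pot wall is 4 mm thick; the rolled rim on top is 10 mm thick and 10 mm tall, centred on the wall, overhanging it by 3 mm inside and outside.
- bowl: White loose bowl, 124 mm wide, 55 mm high; origin underside centre. Leave alone.
- mug: White loose mug, 80 mm wide, 90 mm high, handle at +y; origin underside centre. Leave alone.
- book: Loose blue booklet 105 x 150 x 15 mm lying flat; origin underside centre. Leave alone.
There are look-alikes about, which are no part of the job. Leave any purple or red look-alike of the clip alone. Several things look just like the rack: the one meant starts nearest to the robot's base.

How it is judged:
By the outcome, as a careful person would: the job done as asked, in the order asked, and still so for the second after the job is handed in, with the robot touching nothing.
It also fails if it takes over 45 s, if anything falls off the work surface, if the arm or the gripper's body presses on something with over 40 N, if the wrist force passes 120 N, or if a joint passes its speed limit or range.

## Working session

There is one attempt and no reset: what is moved stays moved. The work goes in short steps, Python scripts to look and compute and a tool call to move; the robot and the scene stay as the last step left them, time stands still between calls to the robot, and variables do not carry over. Pictures are saved under pics/ and viewed, at most 10 in all, crops included, and the job is handed in when it is done.

Besides the shell and the picture viewer there is one more tool, called after "Request:" as name([rows], argument=value, ...), one row to a line, values as JSON. drive_tool: Moves the arm, as the interface text tells. Its arguments: {"type":"object","properties":{"rows":{"type":"array"},"force":{"type":"number"}},"required":["rows"]}

```bash
ls; mkdir -p pics; cat > h.py <<'E'
import numpy as np, cv2
from workcell import status, read_camera, workorder, masks_of
def proj(p,P):
    M=np.linalg.inv(np.array(p["world_from_camera"])); c=(M[:3,:3]@np.atleast_2d(P).T).T+M[:3,3]
    K=np.array(p["intrinsics"]); u=np.stack([c[:,0],-c[:,1],-c[:,2]],1)@K.T
    return u[:,:2]/u[:,2:]
def ray(p,px):
    K=np.array(p["intrinsics"]); d=np.linalg.inv(K)@np.array([px[0],px[1],1.]); M=np.array(p["world_from_camera"])
    d=M[:3,:3]@np.array([d[0],-d[1],-d[2]]); return M[:3,3],d/np.linalg.norm(d)
def atz(p,px,z):
    o,d=ray(p,px); return o+d*(z-o[2])/d[2]
def tri(rs):
    A=np.zeros((3,3));b=np.zeros(3)
    for o,d in rs:
        m=np.eye(3)-np.outer(d,d);A+=m;b+=m@o
    return np.linalg.solve(A,b)
def save(p,n): cv2.imwrite("pics/"+n,p["color"][:,:,::-1])
E
python3 - <<'E'
from h import *
print(status.read_state())
for n in("top","side"):
    p=read_camera(n); save(p,n+"0.png"); print(n,p.keys(),p["intrinsics"],p["world_from_camera"])
    for t in("clip","rack","stand","saddle","toe_a"):
        for r in masks_of(p,t): print(t,round(r["score"],2),r["bbox"],r["mask"].sum())
E
```

```text
pics
{'time': 0.0, 'q': array([-1.34490967e+00,  2.64732537e-01,  1.60537947e+00, -2.64171992e-05,
        1.27372220e+00, -3.69247333e-02]), 'joint_vel': array([-0.00132434, -0.00041525,  0.00108297,  0.00074391,  0.00254155,
        0.00046667]), 'joint_torque': array([-2.05827171e-03, -5.15115023e+01, -3.67315149e+01,  2.92621380e-04,
        1.29034475e-02,  4.17695873e-06]), 'tool_pos': array([ 0.17517005, -0.65110692,  0.22997298]), 'tcp_rot': array([-3.11229643e+00, -4.11356114e-01,  3.71399850e-04]), 'wrist_force': array([-1.44679953, -0.75509128,  0.70366157]), 'torque': array([-0.03320171,  0.015069  ,  0.00833419]), 'grip_force': 0.0, 'width': 0.9977064589261045}
top dict_keys(['color', 'intrinsics', 'world_from_camera', 'shot']) [[455.90160909   0.         316.5941622 ]
 [  0.         455.90160909 232.22714948]
 [  0.           0.           1.        ]] [[-0.01158222  0.98940174 -0.14474128  0.33439999]
 [-0.99987734 -0.01298584 -0.00875642  0.07229063]
 [-0.0105432   0.14462211  0.98943079  1.04738292]
 [ 0.          0.          0.          1.        ]]
clip 0.69 [177.8,
[... 426 characters left out ...]
1  244.64831781]
 [  0.           0.           1.        ]] [[-0.77202323  0.39459706 -0.49827031 -0.26636222]
 [-0.63559037 -0.47652931  0.60740819  1.04226339]
 [ 0.00224108  0.78562904  0.61869378  1.09264144]
 [ 0.          0.          0.          1.        ]]
clip 0.95 [320.9, 329.0, 350.0, 370.6] 377
clip 0.63 [269.9, 269.3, 296.2, 308.6] 401
clip 0.55 [318.4, 272.5, 342.7, 306.1] 333
rack 0.81 [171.9, 318.0, 242.1, 399.7] 3391
rack 0.59 [248.8, 287.7, 325.1, 365.1] 2809
stand 0.94 [286.4, 168.1, 376.0, 277.3] 7382
stand 0.71 [406.3, 194.9, 448.3, 223.8] 1037
stand 0.45 [283.8, 275.1, 293.8, 289.1] 106
toe_a 0.62 [284.2, 297.6, 288.8, 306.2] 62
toe_a 0.5 [333.0, 356.6, 342.9, 367.9] 59
```

View pics/top0.png

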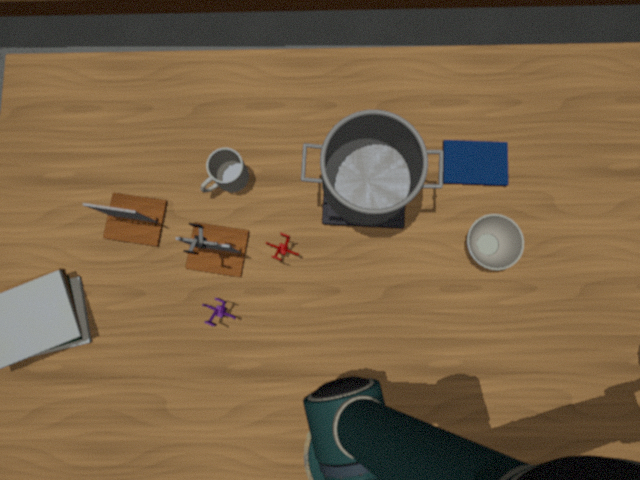

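View pics/side0.png

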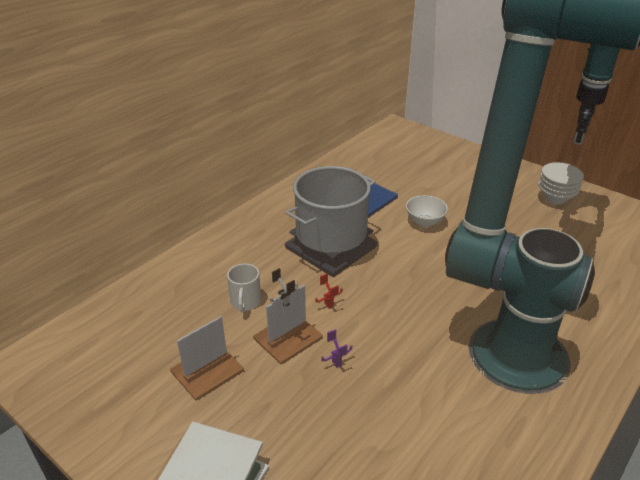

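The top view shows the true rack with the clip at about (215,245). The spare rack is at (135,220), the red clip at (285,247), the purple clip at (220,311) and the pot at (373,165). The side view shows the clip at (283,287) and the pot at (332,210). Next I'll enlarge the crops for measuring.

```bash
python3 - <<'E'
from h import *
t=cv2.imread("pics/top0.png"); s=cv2.imread("pics/side0.png")
def c(i,x,y,w,h,W,H):return cv2.resize(i[y:y+h,x:x+w],(W,H),interpolation=cv2.INTER_CUBIC)
a=c(t,170,205,100,75,400,300); b=c(s,245,255,100,75,400,300)
d=c(t,290,100,160,120,400,300)[:, :]; e=c(s,270,160,120,90,400,300)
cv2.imwrite("pics/mos.png",np.vstack([np.hstack([a,b]),np.hstack([d,e])]))
E
```

```text
(no output)
```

View pics/mos.png

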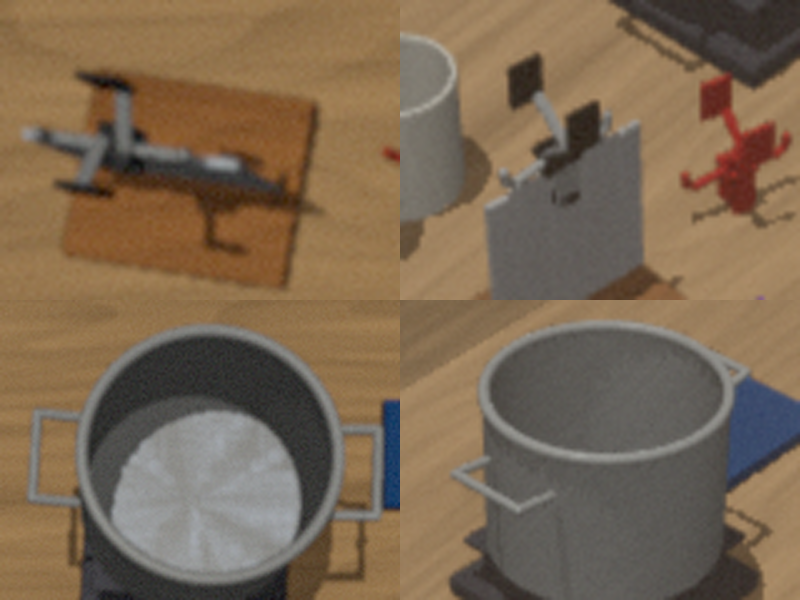

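Rack: the foot corners and plate are clear in both crops, and so are the handle plates. The pot rim is a bright ring in both views, with its loop handles at the left and right. Next I'll fit models to these points.

```bash
cat > fit.py <<'E'
from h import *
from scipy.optimize import least_squares as LS
T=read_camera("top"); S=read_camera("side")
q=lambda L,x,y,s,ou=0,ov=0:np.array([[x+(u-ou+.5)/s-.5,y+(v-ov+.5)/s-.5] for u,v in L])
foot=q([(95,70),(317,102),(285,288),(62,252)],170,205,4)
plate=q([(485,205),(640,125)],245,255,4,400)
R=lambda a:np.array([[np.cos(a),-np.sin(a),0],[np.sin(a),np.cos(a),0],[0,0,1]])
def rk(p):
    A=R(p[2]); o=np.array([p[0],p[1],0])
    # image-left = +y, image-up = +x
    F=np.array([[.055,.065,.012],[.055,-.065,.012],[-.055,-.065,.012],[-.055,.065,.012]])
    P=np.array([[-.002,.055,.14],[-.002,-.055,.14]])
    return np.r_[(proj(T,F@A.T+o)-foot).ravel(),(proj(S,P@A.T+o)-plate).ravel()]
g=atz(T,foot.mean(0),.012)
r=LS(rk,[g[0],g[1],0],loss='soft_l1'); print("rack",r.x,np.degrees(r.x[2]),r.fun.round(1))
h1=tri([ray(T,q([(104,81)],170,205,4)[0]),ray(S,q([(525,80)],245,255,4,400)[0])])
h2=tri([ray(T,q([(84,187)],170,205,4)[0]),ray(S,q([(583,130)],245,255,4,400)[0])])
m=(h1+h2)/2; print("handles",h1,h2,m,np.linalg.norm(h1-h2),np.degrees(np.arctan2(*(h1-h2)[[1,0]])))
print("in rack frame",(m-[*r.x[:2],0])@R(r.x[2]))
# pot rim: ring centreline (mean of outer/inner)
tp=q([(208,331),(212,576),(84,450),(337,455)],290,100,2.5,0,300)
sp=q([(485,385),(730,385),(607,326.5),(610,457)],270,160,10/3,400,300)
def ring(c,z,rad,P):
    a=np.linspace(0,2*np.pi,720); return proj(P,np.stack([c[0]+rad*np.cos(a),c[1]+rad*np.sin(a),a*0+z],1))
def pt(p):
    e=[]
    for P,pts in((T,tp),(S,sp)):
        C=ring(p[:2],p[2],.098,P)
        for i,x in enumerate(pts):
            d=C-x; k=np.argmin((d**2).sum(1)); t=C[(k+1)%719]-C[k-1]; n=np.array([-t[1],t[0]])/np.linalg.norm(t); e.append(d[k]@n)
    return np.array(e)
g=atz(T,tp.mean(0),.22); w=LS(pt,[g[0],g[1],.22],diff_step=1e-4); print("pot",w.x,w.fun.round(2))
hl=q([(32,456),(378,473)],290,100,2.5,0,300)
A,B=atz(T,hl[0],w.x[2]-.04),atz(T,hl[1],w.x[2]-.04); d=A-B; yaw=np.arctan2(-d[0],d[1]); print("handles",A,B,(A+B)/2,"stand yaw",np.degrees(yaw))
print("spot",w.x[:2]-.098*np.array([np.cos(yaw),np.sin(yaw)]))
np.save("f.npy",np.r_[r.x,w.x,yaw])
E
python3 fit.py
```

```text
rack [ 0.45113687  0.3099486  -0.16517606] -9.463891085807406 [ 0.3 -1.2  0.2 -0.8 -0.3  0.1 -0.6  0.4  0.9  1.5  0.2 -0.2]
handles [0.47716829 0.31091712 0.18995784] [0.42631228 0.31947124 0.18771654] [0.45174028 0.31519418 0.18883719] 0.051619078366721576 -9.54792671725211
in rack frame [-0.0002673   0.0052734   0.18883719]
pot [ 0.59437067 -0.0314761   0.20616642] [ 0.59  0.83  0.61  1.16  0.3  -0.54  0.26  0.73]
handles [0.60535655 0.10662394 0.16616642] [ 0.58730027 -0.16851545  0.16616642] [ 0.59632841 -0.03094575  0.16616642] stand yaw -3.754704644483773
spot [ 0.49658102 -0.02505857]
```

```bash
cat >> h.py <<'E'
from scipy.spatial.transform import Rotation as Ro
def plan(pos,ydir):
    "total yaw about tool z (deg) and world delta for TCP; ydir=world angle (deg) of tool y, mod 180, tool down"
    s=status.read_state(); M=Ro.from_rotvec(s["tcp_rot"]).as_matrix()
    a=np.degrees(np.arctan2(M[1,1],M[0,1])); d=(ydir-a+90)%180-90
    print("t",round(s["time"],2),"pos",s["tool_pos"].round(4),"toolx",M[:,0].round(4),"tooly",M[:,1].round(4),"toolz",M[:,2].round(4),"yang",a.round(2),"q6",s["q"][5].round(3))
    print("turn az deg",-d, "delta world",(np.array(pos)-s["tool_pos"]).round(4),"delta tool now",(M.T@(np.array(pos)-s["tool_pos"])).round(4))
    print("F",np.round(s["wrist_force"],2),"w",round(s["width"],3),"g",round(s["grip_force"],1))
E
python3 - <<'E'
from h import *
plan([.4514,.3145,.26],-9.5)
T=read_camera("top")
for v in(583,576,568): print(v,atz(T,[290+212.5/2.5-.5,100+(v-300+.5)/2.5-.5],.206))
E
```

```text
t 0.7 pos [ 0.1753 -0.6518  0.2314] toolx [ 0.9657  0.2598 -0.    ] tooly [ 2.598e-01 -9.657e-01  1.000e-04] toolz [ 0.e+00 -1.e-04 -1.e+00] yang -74.94 q6 -0.037
turn az deg -65.44225993318065 delta world [0.2761 0.9663 0.0286] delta tool now [ 0.5176 -0.8614 -0.0287]
F [-0.82  0.34  0.04] w 0.996 g 0.0
583 [ 0.49266715 -0.02921857  0.206     ]
576 [ 0.49800724 -0.02937843  0.206     ]
568 [ 0.50412201 -0.02956149  0.206     ]
```

Request:
drive_tool([
  [0,0,0,0.0312,-0.02,-0.009,1],
  [0,0,0,0.0312,-0.02,-0.009,1],
  [0,0,0,0.0312,-0.02,-0.009,1],
  [0,0,0,0.0312,-0.02,-0.009,1],
  [0,0,0,0.0312,-0.02,-0.009,1],
  [0,0,0,0.0312,-0.02,-0.009,1],
  [0,0,0,0.0312,-0.02,-0.009,1],
  [0,0,0,0.0312,-0.02,-0.009,1],
])

```text
time: 1.42
tool_pos: [0.3757, -0.431, 0.304]
tcp_rot: [3.114, 0.411, 0.001]
wrist_force: [0.9, -0.7, 0.2]
width: 0.996
grip_force: 0.0
```

Request:
drive_tool([
  [0,0,0,0.0312,-0.02,-0.009,1],
  [0,0,0,0.0312,-0.02,-0.009,1],
  [0,0,0,0.0312,-0.02,-0.009,1],
  [0,0,0,0.0102,-0.0378,0,1],
  [0,0,0,0.0102,-0.0378,0,1],
  [0,0,0,0.0102,-0.0378,0,1],
  [0,0,0,0.0102,-0.0378,0,1],
  [0,0,0,0.0102,-0.0378,0,1],
])

```text
time: 2.08
tool_pos: [0.4495, -0.1527, 0.3305]
tcp_rot: [3.114, 0.411, 0.001]
wrist_force: [1.3, 0.0, 0.4]
width: 0.996
grip_force: 0.0
```

Request:
drive_tool([
  [0,0,0,0.0102,-0.0378,0,1],
  [0,0,0,0.0102,-0.0378,0,1],
  [0,0,0,0.0102,-0.0378,0,1],
  [0,0,0,0.0102,-0.0378,0,1],
  [0,0,0,0.0102,-0.0378,0,1],
  [0,0,0,0.0102,-0.0378,0,1],
  [0,0,0,0.0102,-0.0378,0,1],
  [0,0,0,0.0102,-0.0378,0,1],
])

```text
time: 2.75
tool_pos: [0.4495, 0.1607, 0.3308]
tcp_rot: [-3.114, -0.412, -0.002]
wrist_force: [-0.2, -0.3, -0.6]
width: 0.997
grip_force: 0.0
```

Request:
drive_tool([
  [0,0,0,0.0102,-0.0378,0,1],
  [0,0,0,0.0102,-0.0378,0,1],
  [0,0,0,0.0102,-0.0378,0,1],
  [0,0,-6.54,0,0,0,1],
  [0,0,-6.54,0,0,0,1],
  [0,0,-6.54,0,0,0,1],
  [0,0,-6.54,0,0,0,1],
  [0,0,-6.54,0,0,0,1],
])

```text
time: 3.42
tool_pos: [0.45, 0.2765, 0.3303]
tcp_rot: [2.869, 1.281, 0.0]
wrist_force: [-0.1, 1.3, 0.0]
width: 1.003
grip_force: 0.0
```

Request:
drive_tool([
  [0,0,-6.54,0,0,0,1],
  [0,0,-6.54,0,0,0,1],
  [0,0,-6.54,0,0,0,1],
  [0,0,-6.54,0,0,0,1],
  [0,0,-6.54,0,0,0,1],
  [0,0,0,0,0,0,1],
  [0,0,0,0,0,0,1],
])

```text
time: 4.0
tool_pos: [0.4501, 0.2762, 0.3304]
tcp_rot: [2.402, 2.025, 0.0]
wrist_force: [0.7, 0.5, -0.0]
width: 1.0
grip_force: 0.0
```

```bash
python3 - <<'E'
from h import *
plan([.4516,.3148,.173],-9.5)
t=read_camera("top");s=read_camera("side")
a=t["color"][130:310,100:340];b=s["color"][170:350,180:420]
im=np.hstack([cv2.resize(a,(400,300),interpolation=cv2.INTER_CUBIC),cv2.resize(b,(400,300),interpolation=cv2.INTER_CUBIC)])
cv2.imwrite("pics/hov.png",im[:,:,::-1])
E
```

```text
t 4.0 pos [0.4501 0.2762 0.3304] toolx [1.689e-01 9.856e-01 1.000e-04] tooly [ 9.856e-01 -1.689e-01  2.000e-04] toolz [ 2.e-04  1.e-04 -1.e+00] yang -9.72 q6 0.673
turn az deg -0.22399032475185265 delta world [ 0.0015  0.0386 -0.1574] delta tool now [ 0.0383 -0.0051  0.1574]
F [ 0.72  0.47 -0.04] w 1.0 g 0.0
```

View pics/hov.png

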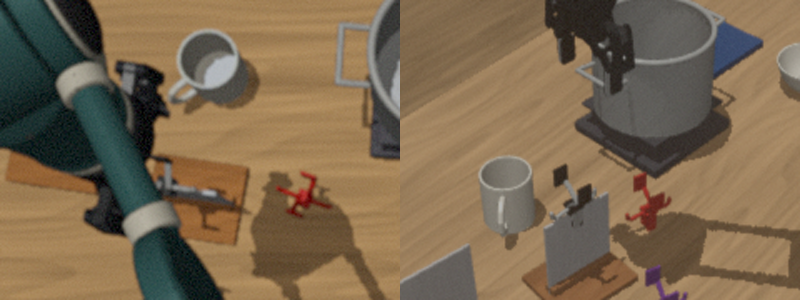

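The gripper hovers at about (110,140) in the top crop and is about 38 mm short of the clip along y. The mug and red clip are both lower than the fingertips will go. I'll correct the position and descend.

Request:
drive_tool([
  [0,0,-0.2,0.0192,-0.0025,0.02,1],
  [0,0,0,0.0192,-0.0025,0.02,1],
  [0,0,0,0,0,0.03,1],
  [0,0,0,0,0,0.03,1],
  [0,0,0,0,0,0.025,1],
  [0,0,0,0,0,0.02,1],
  [0,0,0,0,0,0.018,1],
  [0,0,0,0,0,0,1],
])

```text
time: 4.77
tool_pos: [0.4487, 0.3132, 0.1626]
tcp_rot: [-2.396, -2.03, 0.013]
wrist_force: [-1.0, -0.5, -1.9]
width: 0.999
grip_force: 0.0
```

```bash
python3 - <<'E'
from h import *
plan([.4516,.3148,.167],-9.5)
s=read_camera("side");b=s["color"][235:325,230:350]
cv2.imwrite("pics/hov2.png",cv2.resize(b,(800,600),interpolation=cv2.INTER_CUBIC)[:,:,::-1])
E
```

```text
t 4.77 pos [0.4487 0.3132 0.1626] toolx [ 0.164   0.9864 -0.0055] tooly [ 0.9864 -0.164  -0.0061] toolz [-0.007  -0.0044 -1.    ] yang -9.44 q6 0.729
turn az deg 0.05906548764025388 delta world [0.0029 0.0016 0.0044] delta tool now [ 0.0021  0.0026 -0.0044]
F [-1.04 -0.47 -1.89] w 0.999 g 0.0
```

View pics/hov2.png

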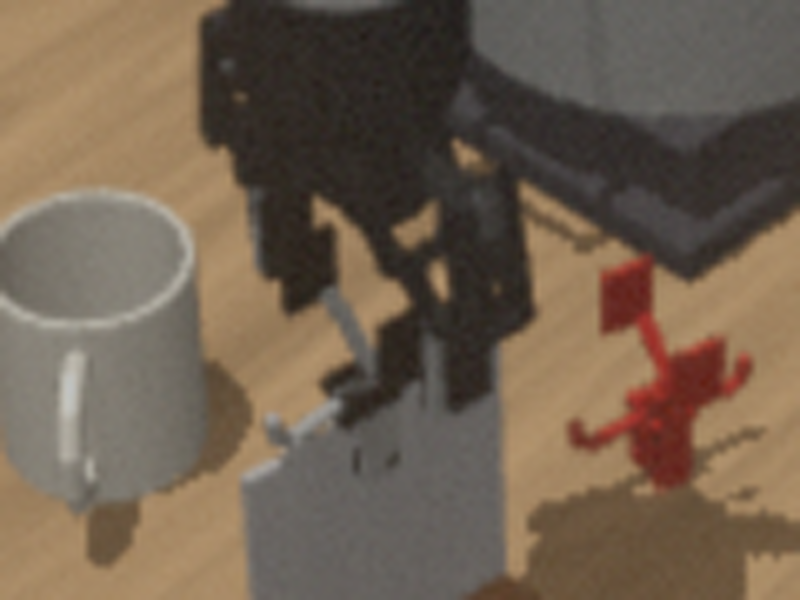

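```bash
python3 - <<'E'
from h import *
s=read_camera("side");st=status.read_state();M=Ro.from_rotvec(st["tcp_rot"]).as_matrix();t=st["tool_pos"]
print(t.round(4),M[:,2].round(4),st["wrist_force"].round(1))
im=cv2.resize(s["color"][235:325,230:350],(800,600),interpolation=cv2.INTER_CUBIC)[:,:,::-1].copy()
def dr(P,col):
    q=((proj(s,P)-[230,235]+.5)*6.667-.5).astype(int); cv2.polylines(im,[q.reshape(-1,1,2)],True,col,1)
for sg in(1,-1):
    for y in(.0425,.057): dr([t+M@np.array([x,sg*y,z]) for x,z in((-.011,-.013),(.011,-.013),(.011,-.043),(-.011,-.043))],(0,255,255))
    a=np.radians(-9.5);X=np.array([np.cos(a),np.sin(a),0]);Y=np.array([-X[1],X[0],0]);c=np.array([.4516,.3148,.14])
    dr([c+sg*.028*X+y*Y+[0,0,z] for y,z in((-.011,.032),(.011,.032),(.011,.062),(-.011,.062))],(0,255,0))
cv2.imwrite("pics/hov3.png",im)
E
```

```text
[0.4511 0.3147 0.1669] [-1.4e-03 -9.0e-04 -1.0e+00] [1.2 0.2 0.2]
```

View pics/hov3.png

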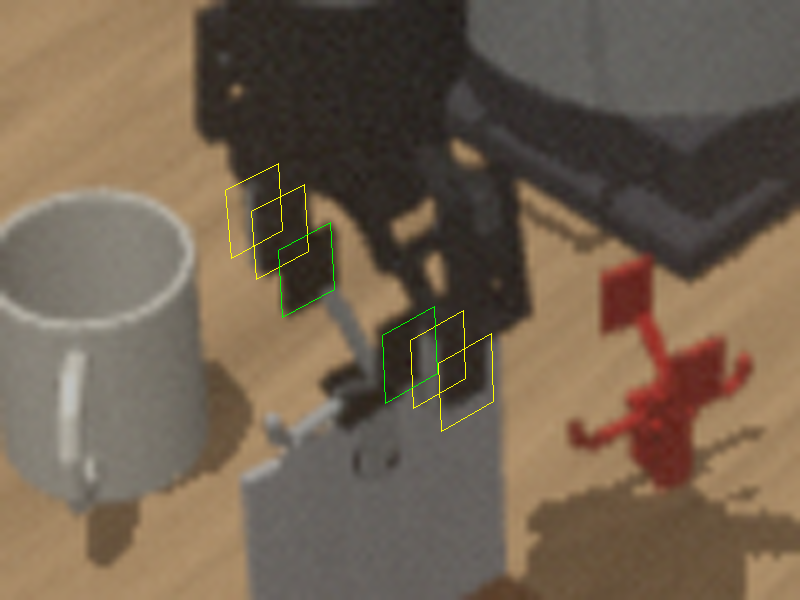

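The overlay matches: green sits on the handles, and the fingers (yellow) are outside them and centred. Closing.

Request:
drive_tool([
  [0,0,0,0,0,0,0.6],
  [0,0,0,0,0,0,0.6],
  [0,0,0,0,0,0,0.5],
  [0,0,0,0,0,0,0.4],
  [0,0,0,0,0,0,0.3],
  [0,0,0,0,0,0,0.3],
  [0,0,0,0,0,0,0.3],
  [0,0,0,0,0,0,0.3],
], force=32)

```text
time: 5.53
tool_pos: [0.4526, 0.3157, 0.1697]
tcp_rot: [2.395, 2.033, 0.006]
wrist_force: [0.1, -0.1, 5.8]
width: 0.459
grip_force: 34.1
```

Request:
drive_tool([
  [0,0,0,0,0,-0.003,0.3],
  [0,0,0,0,0,-0.005,0.3],
  [0,0,0,0,0,-0.01,0.3],
  [0,0,0,0,0,-0.015,0.3],
  [0,0,0,0,0,-0.015,0.3],
  [0,0,0,0,0,0,0.3],
])

```text
time: 6.03
tool_pos: [0.4531, 0.316, 0.2191]
tcp_rot: [2.394, 2.033, 0.009]
wrist_force: [1.7, 1.1, -0.4]
width: 0.455
grip_force: 32.3
```

```bash
python3 - <<'E'
from h import *
plan([.497,-.025,.33],-3.75)
s=read_camera("side");b=s["color"][220:310,230:350]
cv2.imwrite("pics/lift.png",cv2.resize(b,(800,600),interpolation=cv2.INTER_CUBIC)[:,:,::-1])
E
```

```text
t 6.03 pos [0.4531 0.316  0.2191] toolx [0.1624 0.9867 0.0037] tooly [ 0.9867 -0.1624  0.0041] toolz [ 0.0047  0.003  -1.    ] yang -9.34 q6 0.727
turn az deg -5.594777326621113 delta world [ 0.0439 -0.341   0.1109] delta tool now [-0.3289  0.0991 -0.1117]
F [ 1.69  1.05 -0.38] w 0.455 g 32.3
```

View pics/lift.png

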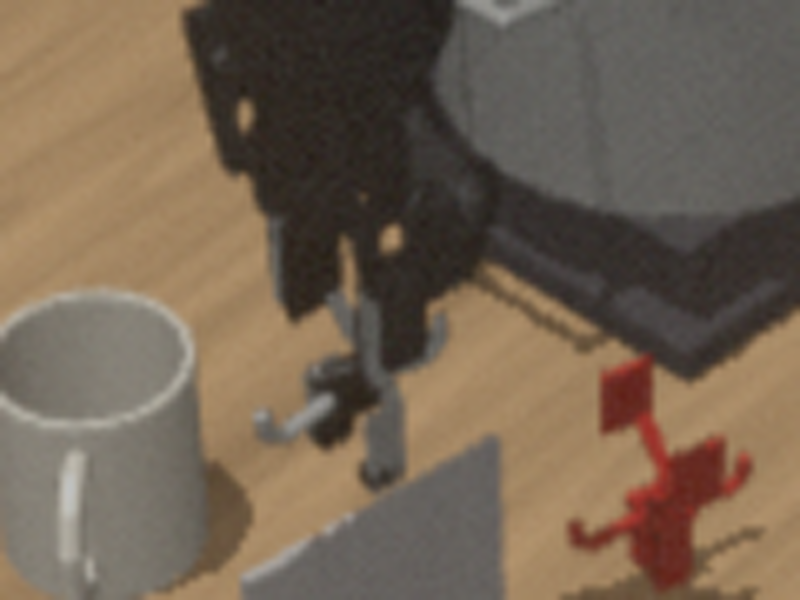

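The clip is held upright with its jaws open, clear of the rack (saddle at about (340,400), foot of a jaw at (380,470)). Moving it over to the pot.

Request:
drive_tool([
  [0,0,0,0,0,-0.03,0.3],
  [0,0,-2.8,0,0,-0.03,0.3],
  [0,0,-2.8,0,0,-0.03,0.3],
  [0,0,0,-0.014,0.003,0,0.3],
  [0,0,0,-0.028,0.0055,0,0.3],
  [0,0,0,-0.028,0.0055,0,0.3],
  [0,0,0,-0.028,0.0055,0,0.3],
  [0,0,0,-0.028,0.0055,0,0.3],
])

```text
time: 6.75
tool_pos: [0.4675, 0.186, 0.3038]
tcp_rot: [-2.292, -2.148, 0.003]
wrist_force: [0.9, -0.1, -1.1]
width: 0.456
grip_force: 33.0
```

Request:
drive_tool([
  [0,0,0,-0.028,0.0055,0,0.3],
  [0,0,0,-0.028,0.0055,0,0.3],
  [0,0,0,-0.028,0.0055,0,0.3],
  [0,0,0,-0.028,0.0055,0,0.3],
  [0,0,0,-0.028,0.0055,0,0.3],
  [0,0,0,-0.028,0.0055,0,0.3],
  [0,0,0,-0.028,0.0055,0,0.3],
  [0,0,0,-0.014,0.003,0,0.3],
])

```text
time: 7.42
tool_pos: [0.4952, -0.0277, 0.3037]
tcp_rot: [-2.295, -2.145, 0.004]
wrist_force: [0.4, 0.3, -0.1]
width: 0.455
grip_force: 33.0
```

Request:
drive_tool([
  [0,0,0,0,0,0,0.3],
  [0,0,0,0,0,0,0.3],
  [0,0,0,0,0,0,0.3],
])

```text
time: 7.67
tool_pos: [0.4953, -0.0242, 0.3043]
tcp_rot: [-2.292, -2.146, 0.001]
wrist_force: [-0.3, 0.3, -1.2]
width: 0.458
grip_force: 33.0
```

```bash
python3 - <<'E'
from h import *
plan([.497,-.025,.27],-3.75)
for n,(x,y,w,h) in dict(top=(290,90,160,120),side=(270,130,160,120)).items():
    p=read_camera(n); im=cv2.resize(p["color"][y:y+h,x:x+w],(800,600),interpolation=cv2.INTER_CUBIC)[:,:,::-1].copy()
    def dr(P,col,cl=True):
        q=((proj(p,P)-[x,y]+.5)*5-.5).astype(int); cv2.polylines(im,[q.reshape(-1,1,2)],cl,col,1)
    f=np.load("f.npy")
    a=np.linspace(0,2*np.pi,200)
    for r in(.093,.103): dr(np.stack([f[3]+r*np.cos(a),f[4]+r*np.sin(a),a*0+.206],1),(0,255,0))
    st=status.read_state();M=Ro.from_rotvec(st["tcp_rot"]).as_matrix();t=st["tool_pos"]
    for X in(-.021,.021): dr([t+M@np.array([u,X,v]) for u,v in((-.011,-.032),(.011,-.032),(.011,-.002),(-.011,-.002))],(0,255,255))
    dr([t+M@np.array([0,X,.030]) for X in(-.03,.03)],(0,0,255),False)
    dr([t+M@np.array([X,0,.018]) for X in(-.04,.04)],(0,0,255),False)
    Y=f[6];dr([[f[3]+r*np.cos(Y),f[4]+r*np.sin(Y),.206] for r in(-.12,0)],(255,0,255),False)
    cv2.imwrite(f"pics/pl_{n}.png",im)
E
```

```text
t 7.67 pos [ 0.4953 -0.0242  0.3043] toolx [6.570e-02 9.978e-01 7.000e-04] tooly [ 0.9978 -0.0657 -0.0016] toolz [-1.6e-03  8.0e-04 -1.0e+00] yang -3.76 q6 -0.034
turn az deg -0.0142423468833357 delta world [ 0.0017 -0.0008 -0.0343] delta tool now [-0.0007  0.0018  0.0343]
F [-0.33  0.33 -1.17] w 0.458 g 33.0
```

View pics/pl_side.png

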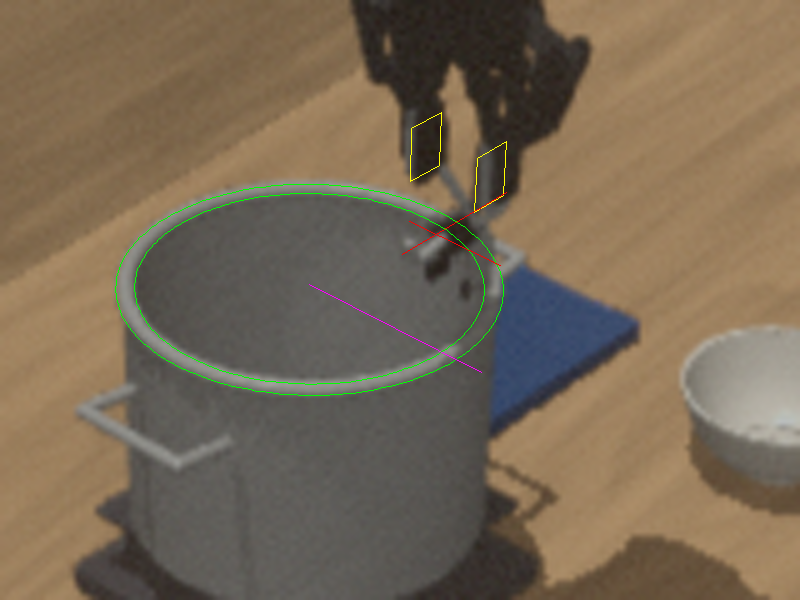

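The side view shows the rim ellipse fitting within about a pixel and the clip hovering with its jaws open, at about (455,240). Now the top view.

View pics/pl_top.png

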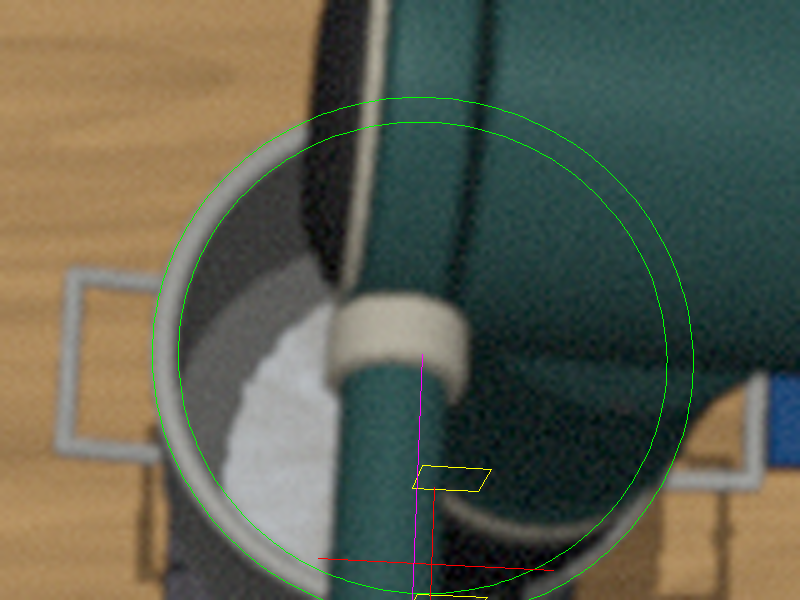

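Request:
drive_tool([
  [0,0,0,-0.0005,0.0022,0.008,0.3],
  [0,0,0,0,0,0.01,0.3],
  [0,0,0,0,0,0.01,0.3],
  [0,0,0,0,0,0.008,0.3],
  [0,0,0,0,0,0,0.3],
  [0,0,0,0,0,0,0.3],
])

```text
time: 8.27
tool_pos: [0.4973, -0.0252, 0.2679]
tcp_rot: [-2.291, -2.147, 0.003]
wrist_force: [0.2, 0.9, -0.4]
width: 0.458
grip_force: 33.0
```

```bash
cat > fr.py <<'E'
from h import *
F=[];p=[]
for i in range(5):
    im=read_camera("side"); s=status.read_state(); F.append(np.r_[s["wrist_force"],s["torque"]]); p.append(s["tool_pos"])
print("t",s["time"],"F",np.mean(F,0).round(2),"pos",np.mean(p,0).round(4),"w",round(s["width"],3),"g",round(s["grip_force"],1))
np.save("side.npy",im["color"])
E
python3 fr.py
```

```text
t 8.5167 F [-0.13  0.48 -0.66 -0.02  0.01  0.01] pos [ 0.4983 -0.0254  0.2696] w 0.451 g 33.0
```

Request:
drive_tool([
  [0,0,0,0,0,0.002,0.3],
  [0,0,0,0,0,0.002,0.3],
  [0,0,0,0,0,0.002,0.3],
  [0,0,0,0,0,0.002,0.3],
  [0,0,0,0,0,0,0.3],
])

```text
time: 8.93
tool_pos: [0.4977, -0.0253, 0.2606]
tcp_rot: [-2.292, -2.147, 0.001]
wrist_force: [-0.2, -0.7, -0.4]
width: 0.461
grip_force: 33.0
```

Request:
drive_tool([
  [0,0,0,0,0,0.002,0.3],
  [0,0,0,0,0,0.002,0.3],
  [0,0,0,0,0,0.002,0.3],
  [0,0,0,0,0,0,0.3],
  [0,0,0,0,0,0,0.3],
])

```text
time: 9.35
tool_pos: [0.4979, -0.0253, 0.255]
tcp_rot: [-2.293, -2.147, 0.0]
wrist_force: [0.3, -0.4, -0.6]
width: 0.458
grip_force: 33.0
```

```bash
python3 fr.py
```

```text
t 9.6 F [ 0.02 -0.02 -0.65 -0.01  0.01  0.01] pos [ 0.4981 -0.0254  0.2554] w 0.458 g 33.0
```

Request:
drive_tool([
  [0,0,0,0,0,0.002,0.3],
  [0,0,0,0,0,0.002,0.3],
  [0,0,0,0,0,0.002,0.3],
  [0,0,0,0,0,0,0.3],
])

```text
time: 9.93
tool_pos: [0.4977, -0.0253, 0.2486]
tcp_rot: [-2.292, -2.147, 0.001]
wrist_force: [-1.4, 0.1, -1.3]
width: 0.458
grip_force: 33.0
```

Request:
drive_tool([
  [0,0,0,0,0,0.0015,0.3],
  [0,0,0,0,0,0.0015,0.3],
  [0,0,0,0,0,0,0.3],
])

```text
time: 10.18
tool_pos: [0.4978, -0.0254, 0.2459]
tcp_rot: [-2.292, -2.147, 0.001]
wrist_force: [-0.5, 0.2, -1.5]
width: 0.46
grip_force: 33.0
```

```bash
python3 fr.py
```

```text
t 10.4333 F [ 0.07 -0.11 -0.46 -0.01  0.   -0.  ] pos [ 0.498  -0.0253  0.2462] w 0.455 g 33.0
```

Request:
drive_tool([
  [0,0,0,0,0,0.001,0.3],
  [0,0,0,0,0,0.001,0.3],
  [0,0,0,0,0,0.001,0.3],
  [0,0,0,0,0,0,0.3],
])

```text
time: 10.77
tool_pos: [0.4979, -0.0253, 0.243]
tcp_rot: [-2.293, -2.147, 0.001]
wrist_force: [-0.3, 0.3, -1.9]
width: 0.46
grip_force: 33.0
```

```bash
python3 fr.py
```

```text
t 11.0167 F [ 0.04 -0.21 -0.56  0.01  0.02 -0.01] pos [ 0.498  -0.0254  0.2432] w 0.456 g 33.0
```

Request:
drive_tool([
  [0,0,0,0,0,0.001,0.3],
  [0,0,0,0,0,0.001,0.3],
  [0,0,0,0,0,0,0.3],
])

```text
time: 11.27
tool_pos: [0.4983, -0.0254, 0.2417]
tcp_rot: [2.292, 2.147, 0.001]
wrist_force: [-0.6, -0.3, 2.6]
width: 0.452
grip_force: 33.8
```

```bash
python3 fr.py
```

```text
t 11.5167 F [-0.3  -0.05  1.88 -0.    0.1  -0.01] pos [ 0.4982 -0.0254  0.2417] w 0.458 g 33.8
```

Request:
drive_tool([
  [0,0,0,0,0,0.0007,0.3],
  [0,0,0,0,0,0,0.3],
  [0,0,0,0,0,0,0.3],
])

```text
time: 11.77
tool_pos: [0.4982, -0.0254, 0.241]
tcp_rot: [2.292, 2.147, 0.001]
wrist_force: [-1.5, -0.3, 3.7]
width: 0.454
grip_force: 34.2
```

```bash
python3 fr.py; python3 - <<'E'
import numpy as np,cv2
a=np.load("side.npy")[150:240,320:440]
cv2.imwrite("pics/seat.png",cv2.resize(a,(800,600),interpolation=cv2.INTER_CUBIC)[:,:,::-1])
E
```

```text
t 12.0167 F [-0.73 -0.26  3.74  0.    0.13  0.02] pos [ 0.4983 -0.0254  0.2409] w 0.457 g 34.3
```

The saddle presses with about 4.3 N, and the rim top works out at about 0.212 m, which agrees with the images. I'll let it close gradually, lowering slightly to cancel the pads' backward swing.

Request:
drive_tool([
  [0,0,0,0,0,0,0.46],
  [0,0,0,0,0,0.0005,0.5],
  [0,0,0,0,0,0.0005,0.54],
  [0,0,0,0,0,0.0006,0.58],
  [0,0,0,0,0,0.0006,0.62],
  [0,0,0,0,0,0,0.64],
  [0,0,0,0,0,0,0.66],
  [0,0,0,0,0,0,0.66],
])

```text
time: 12.68
tool_pos: [0.4973, -0.0253, 0.2376]
tcp_rot: [-2.292, -2.147, 0.002]
wrist_force: [-1.5, -1.2, 1.2]
width: 0.66
grip_force: 1.5
```

```bash
python3 fr.py
```

```text
t 12.9333 F [-1.46 -0.07  0.14 -0.01  0.32  0.01] pos [ 0.4974 -0.0253  0.2377] w 0.66 g 1.7
```

Request:
drive_tool([
  [0,0,0,0,-0.0005,0,0.7],
  [0,0,0,0,0,0,0.8],
  [0,0,0,0,0,0,1],
  [0,0,0,0,0,0,1],
  [0,0,0,0,0,0,1],
])

```text
time: 13.35
tool_pos: [0.4978, -0.0253, 0.2386]
tcp_rot: [2.292, 2.147, 0.001]
wrist_force: [-0.5, -0.1, 0.7]
width: 1.001
grip_force: 0.0
```

Request:
drive_tool([
  [0,0,0,0,0,-0.005,1],
  [0,0,0,0,0,-0.01,1],
  [0,0,0,0,0,-0.02,1],
  [0,0,0,0,0,-0.03,1],
  [0,0,0,0,0,-0.03,1],
  [0,0,0,0,0,-0.02,1],
  [0,0,0,0,0,0,1],
])

```text
time: 13.93
tool_pos: [0.5002, -0.0256, 0.3607]
tcp_rot: [2.287, 2.142, 0.011]
wrist_force: [0.6, 0.1, 1.7]
width: 1.003
grip_force: 0.0
```

```bash
python3 fr.py; python3 - <<'E'
from h import *
p=read_camera("side"); x,y=320,150
im=cv2.resize(p["color"][y:y+90,x:x+120],(800,600),interpolation=cv2.INTER_CUBIC)[:,:,::-1].copy()
cv2.imwrite("pics/end.png",im)
for n in("clip","toe_a","saddle"):
    for r in masks_of(p,n): print(n,round(r["score"],2),r["bbox"])
# expected clip pixels
Y=np.load("f.npy")[6];X=np.array([np.cos(Y),np.sin(Y),0]);V=np.array([-X[1],X[0],0]);c=np.array([.4975,-.0252,.2122])
print(proj(p,[c+s*.026*X+[0,0,.047] for s in(1,-1)]+[c+s*.04*V+[0,0,.018] for s in (1,-1)]+[c]).round(1))
E
```

```text
t 14.1833 F [-0.33 -0.54 -0.44  0.02 -0.02 -0.02] pos [ 0.4978 -0.0253  0.3544] w 1.001 g 0.0
clip 0.81 [348.4, 176.6, 373.1, 209.8]
clip 0.67 [324.7, 331.8, 350.5, 368.5]
clip 0.59 [315.1, 270.2, 342.2, 307.5]
toe_a 0.63 [325.6, 294.9, 336.1, 306.4]
toe_a 0.6 [335.5, 355.2, 343.4, 367.3]
toe_a 0.41 [361.5, 199.3, 365.9, 206.7]
saddle 0.59 [248.9, 286.0, 323.8, 363.0]
[[352.2 179.3]
 [367.8 186.9]
 [349.1 199.1]
 [369.6 186.5]
 [359.3 198.6]]
```

View pics/end.png

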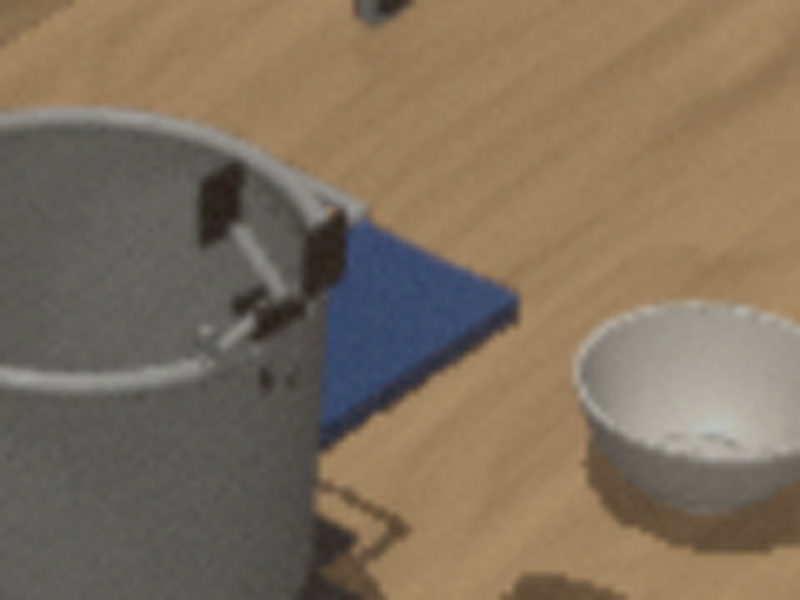

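The final picture shows the clip upright and square on the near rim. Its handles are at (220,203) and (325,250), within about a pixel of where they should be, and the outer toe is below the rim at (270,380). The gripper is clear, so I'm handing in.

```bash
python3 -c "
from h import *
print(workorder.finish_job())"
```

```text
the job is handed in; nothing more can be done
None
```

The clip is on the pot's rim at the robot's side, gripping the wall below the rolled rim, and the job was handed in at about 14 s with the gripper clear; the last camera view showed it upright and square, but hand-in returned no verdict.

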